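Slide the cork clamping pad home under the low bridge

TASK

Get the clamping bridge ready: with the fingertips, gently push the pale cork pad that lies in front of it along the worktop and lengthways into the flared mouth of the low bridge, under its blue bar, until its far end lies square against the steel stop bar at the back. Only push it: never grip, lift or tip it. Leave the reddish-brown leather block, the jar, the thread spool and the yellow wax block where they are.

Things in the scene. Friction and masses are not known exactly. Their poses are not given: they have to be found in the camera images.
- bridge: Low clamping bridge fixed to the worktop: two aluminium rails 23.5 mm high under a blue cross bar with a brass nut. Origin on the worktop under the bar's middle; +x is the way the pad goes in, z up. Channel 76 mm wide (y = +-38 mm), rails from x = -30 to +50 mm. Bar x = -17 to +17 mm, underside at 23.5 mm, top 37.5 mm, nut up to 54 mm. The pad at home stands out 23 mm in front of the bar.
- bridge_mouth (a point): Middle of the open flared front of the bridge, on the worktop, 45 mm before the bridge's origin (its x = -45 mm). The flared guides reach out to about 69 mm either side of the middle line; the bridge is about 138 mm wide there.
- bridge_stop (a point): Middle of the front face of the steel stop bar (14 mm high) at the back of the channel, on the worktop: 40 mm past the bridge's origin (its x = +40 mm). The pad's far end comes to rest against it.
- cork_pad: Pale tan cork pad, loose, 56 x 80 x 20 mm, 25 to 50 g, y is its long axis; origin at the centre of its underside. Starts 150 to 190 mm before the bridge's origin, 85 to 115 mm left or right of the channel's middle line, its long axis within 0.35 rad of the bridge's x. At home its origin is at the bridge's origin, its long axis along the bridge's x (either way round).
- leather_block: Reddish-brown leather-covered sanding block, loose, 41 x 62 x 22 mm (y is the long axis), origin at the centre of its underside. Lies on the other side of the channel's line from the cork pad. To be left alone.
- jar: Small glass jar of blue pigment with a white lid, loose, 48 mm diameter, 58 mm high, origin at the centre of its underside. To be left alone.
- spool: Wooden thread spool standing upright, loose, 39 mm diameter, 58 mm high, origin at the centre of its underside. To be left alone.
- wax_block: Yellow beeswax block, loose, 40 x 55 x 18 mm, origin at the centre of its underside. To be left alone.
There are look-alikes about, which are no part of the job. Leave any black or green look-alike of the cork_pad alone. There is more than one size of the bridge; the job needs the largest.

How it is judged:
At the end, for the whole second after the job is handed in: The cork pad lies at rest and flat on the worktop inside the bridge's channel, its far end against the stop bar within 5 mm and square to it within 0.1 rad (x of cork_pad in the frame of bridge between -0.005 and 0.005 m and y of cork_pad in the frame of bridge between -0.014 and 0.014 m and angle between the y axis of cork_pad and the x axis of bridge, either way round below 0.1 rad and height (world z) of cork_pad below 0.003 m and angle between cork_pad's own z axis and vertical below 0.05 rad and linear speed of cork_pad below 0.01 m/s); the robot touches nothing.
It fails at once if the cork pad is lifted off the worktop or carried (height (world z) of cork_pad above 0.008 m).
It fails at once if the cork pad is tipped (angle between cork_pad's own z axis and vertical above 0.15 rad).
It fails at once if the cork pad is pushed or squeezed hard (over 40 N) (contact force between the fingers and cork_pad above 40 N).
It fails at once if the leather block, jar, thread spool or wax block is moved more than 20 mm or knocked over (distance of any of leather_block, jar, spool, wax_block from where it was at the start of the episode above 0.02 m or angle between any of leather_block, jar, spool, wax_block's own z axis and vertical above 0.3 rad).
It also fails if it takes over 51 s, if anything falls off the work surface, if the arm or the gripper's body presses on something with over 40 N, if the wrist force passes 120 N, or if a joint passes its speed limit or range.

ROBOT

A 6-joint arm with a two-finger parallel gripper is mounted at the origin on a cart in front of the work surface, level with it; the furniture and walls round the work are solid. World frame = base frame: x ahead of the robot, y to its left, z up, the work surface at z = 0. Lengths are in m, angles in rad, forces in N, time in s.
With the tool pointing down it reaches from about 0.375 to 0.925 m from the base axis. Payload 5.7 kg.
Tool frame: the origin (TCP) lies between the finger pads; the fingertips stand 19 mm ahead of it and the grasp point (between the pads) is the TCP; z points along the fingers, y is the direction in which the jaws open and shut (so a half turn about z gives the same grasp; the last joint's range is limited). The gripper opens to 85 mm and grips with 20 to 120 N. Pads are 22 mm wide; open, the fingers measure 114 mm over their backs; the gripper's body (76 mm by 85 mm) begins 54 mm behind the grasp point. The pads swing forward as they close: fully open they stand 13 mm farther back than shut.
Start: joints at [-1.293, 0.359, 1.51, -0, 1.272, -0.115], TCP at [0.23, -0.554, 0.213] pointing down, gripper open.
Joint ranges: [-2.97, 2.97], [-1.01, 2.36], [0.21, 2.38], [-0.96, 4.11], [0.2, 2.71], [-2.98, 2.98]. Speed limits (rad/s): [2.39, 2.39, 3.14, 3.14, 3.14, 3.14].

INTERFACE

Orientations are given as a 3x3 rotation matrix whose columns are the frame's x, y, z axes.
In Python, from bench import env gives the robot as it stands. Calls block until the motion is done:
- env.move_ptp(position, orientation): joint-space move of the TCP to a pose.
- env.move_linear(position, frame=None, vel=0.15, threshold=None): straight line of the TCP; frame=None keeps the orientation; vel is the mean speed in m/s. With threshold (N) it stops when the force on the tool has changed by that much, and returns True; else False.
- env.set_joints(angles): joint-space move.
- env.open_gripper() and env.grasp(): open the fingers fully, or close them until they stop; the grip force is fixed at half the most.
- env.hold(seconds).
- env.solve_ik(position, orientation): joint angles nearest the present ones, or None.
- env.state(): the state.
- env.snapshot(name): name is "scene" or "top"; returns the picture (480x640x3 uint8, blue, green, red); there is no depth.
- env.camera_params(name): a dict with "fx", "fy", "cx", "cy" (pixels), "position" and "rotation" of the camera in the world. Camera axes: x right, y down, z forward; pixel columns grow to the right and rows downward; lengths in m; the calibration is good to about 2 mm. A picture is of the moment at which its call begins. camera_params takes no time and is no camera call.
A pose or a line that the arm cannot do raises env.Unreachable and nothing moves.
- env.hand_in(): hands the job in, once; it reports no verdict.
The state is a dict: "t": time; "joint_positions": joint angles; "joint_velocities": joint speeds; "tau": joint torques, N m; "ee_pos": TCP position; "tcp_rot": TCP orientation; "ft_force": force on the tool from outside, world axes, zero at the start; "torque": the same for the moment, N m; "grip_width": finger opening in m.
Only numpy, scipy, OpenCV 4.12 (cv2) and the standard library are available. Lean on these libraries where they do the work, as an engineer would, in place of code of your own. Each camera call takes 0.05 s, during which the arm holds its last target.

## Working session

There is one attempt and no reset: what is moved stays moved. The work goes in short steps, each a Python script; the robot and the scene stay as the last script left them, time stands still between calls to the robot, and variables do not carry over. Pictures are saved under pics/ and viewed, and the job is handed in when it is done.

```bash
mkdir -p pics; ls
python3 - <<'E'
from bench import env
import cv2
for n in("scene","top"):
    cv2.imwrite(f"pics/{n}0.png",env.snapshot(n)); p=env.camera_params(n); print(n,p)
s=env.state();print(s["t"],s["ee_pos"],s["grip_width"])
E
```

```text
pics
scene {'fx': 510.6927718729039, 'fy': 510.6927718729039, 'cx': 310.65846002126614, 'cy': 241.28994065874988, 'position': array([0.12134223, 1.14877472, 0.52784732]), 'rotation': array([[-0.89277585, -0.19998021,  0.40368206],
       [-0.44981809,  0.34638186, -0.82321521],
       [ 0.02479861, -0.91653015, -0.39919608]])}
top {'fx': 610.6326692120314, 'fy': 610.6326692120314, 'cx': 315.763264137163, 'cy': 237.19423549005066, 'position': array([0.48462408, 0.10447415, 1.49067758]), 'rotation': array([[-0.02584223, -0.99589865,  0.08670675],
       [-0.99958936,  0.02681707,  0.01009691],
       [-0.01238072, -0.08641022, -0.99618271]])}
0.1 [ 0.22947562 -0.55366637  0.21261328] 0.08586809086547112
```

View pics/top0.png

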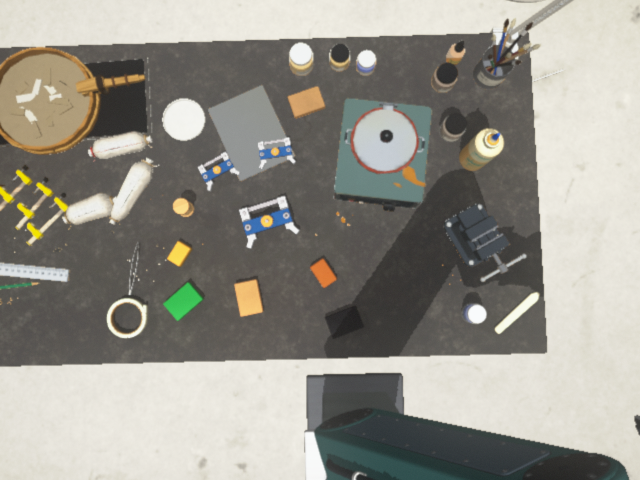

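View pics/scene0.png

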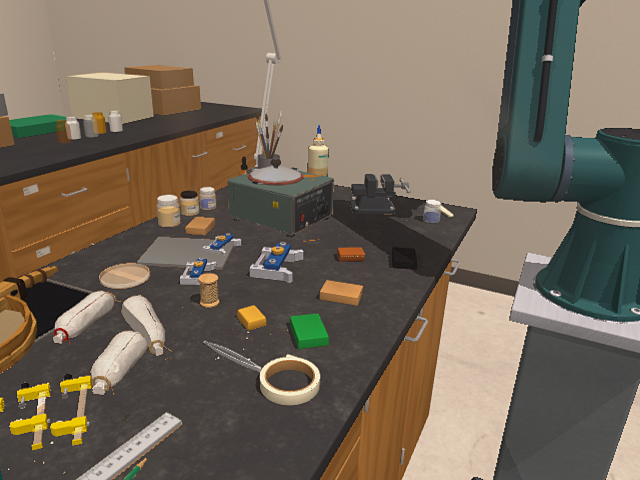

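The top view shows the large bridge at about (266,220) with its mouth facing the robot. The cork pad is at (248,297), the leather at (323,272), the wax at (178,252) and the spool at (182,207). Next I'll measure these.

```bash
cat > h.py <<'E'
import numpy as np, cv2
from bench import env
def ray(n,uv,z):
    p=env.camera_params(n);uv=np.atleast_2d(uv).astype(float)
    d=np.c_[(uv[:,0]-p['cx'])/p['fx'],(uv[:,1]-p['cy'])/p['fy'],np.ones(len(uv))]@p['rotation'].T
    o=p['position'];return (o+d*((z-o[2])/d[:,2])[:,None])[:,:2]
def proj(n,P):
    p=env.camera_params(n);c=(np.atleast_2d(P)-p['position'])@p['rotation']
    return np.c_[c[:,0]/c[:,2]*p['fx']+p['cx'],c[:,1]/c[:,2]*p['fy']+p['cy']]
def blob(img,lo,hi,near,r=60,amin=60):
    hsv=cv2.cvtColor(img,cv2.COLOR_BGR2HSV);m=cv2.inRange(hsv,np.array(lo),np.array(hi))
    w=np.zeros_like(m);cv2.circle(w,near,r,255,-1);m&=w
    cs,_=cv2.findContours(m,cv2.RETR_EXTERNAL,cv2.CHAIN_APPROX_NONE)
    return max(cs,key=cv2.contourArea)
def rect(n,c,z):
    q=ray(n,c[:,0,:],z)
    (cx,cy),(w,h),a=cv2.minAreaRect((q*1000).astype(np.float32))
    if w<h: w,h,a=h,w,a+90
    return np.array([cx,cy])/1000,w,h,a  # long axis angle deg in world
E
python3 - <<'E'
from h import *
im=env.snapshot("top");cv2.imwrite("pics/crop.png",cv2.resize(im[150:350,150:370],None,fx=3,fy=3,interpolation=cv2.INTER_CUBIC)[:600])
hsv=cv2.cvtColor(im,cv2.COLOR_BGR2HSV)
for p in [(248,297),(323,272),(178,252),(183,300),(258,222)]: print(p,hsv[p[1],p[0]])
sc=env.snapshot("scene")
cv2.imwrite("pics/crop2.png",cv2.resize(sc[220:340,180:440],None,fx=3,fy=3,interpolation=cv2.INTER_CUBIC))
for nm,pt,lo,hi,z in [("cork",(248,297),(8,60,120),(18,200,255),.02),("leather",(323,272),(0,140,80),(12,255,255),.022),("wax",(178,252),(15,150,100),(30,255,255),.018),("bar",(266,220),(100,120,60),(125,255,255),.0375)]:
    try: print(nm,rect("top",blob(im,lo,hi,pt,40),z))
    except Exception as e: print(nm,e)
E
```

```text
(248, 297) [ 18 138 241]
(323, 272) [ 12 189 220]
(178, 252) [ 24 171 250]
(183, 300) [ 66 179 194]
(258, 222) [107 171 179]
cork (array([0.47143564, 0.28573538]), 82.61773681640625, 57.95765686035156, 10.327506065368652)
leather (array([0.52647894, 0.10431816]), 61.2259407043457, 40.658756256103516, 32.13225173950195)
wax (array([0.58264063, 0.45153879]), 53.36701965332031, 39.76918411254883, 147.32427597045898)
bar (array([0.65251801, 0.23514758]), 115.49391174316406, 34.4529914855957, 105.90691089630127)
```

View pics/crop.png

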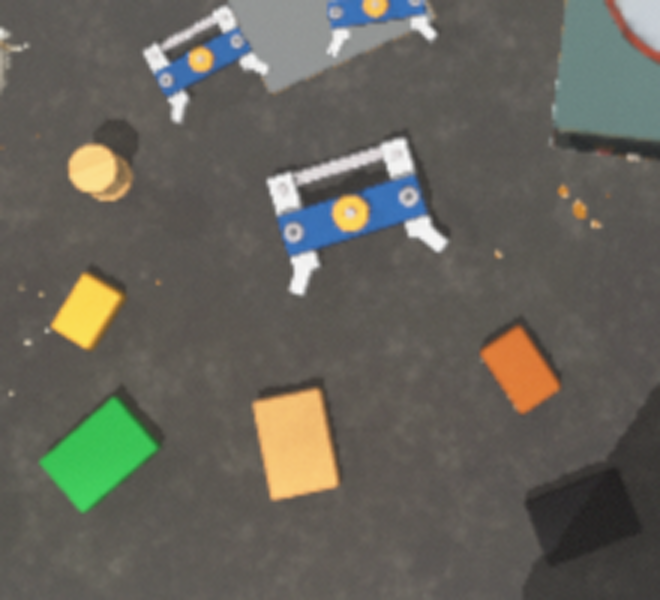

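View pics/crop2.png

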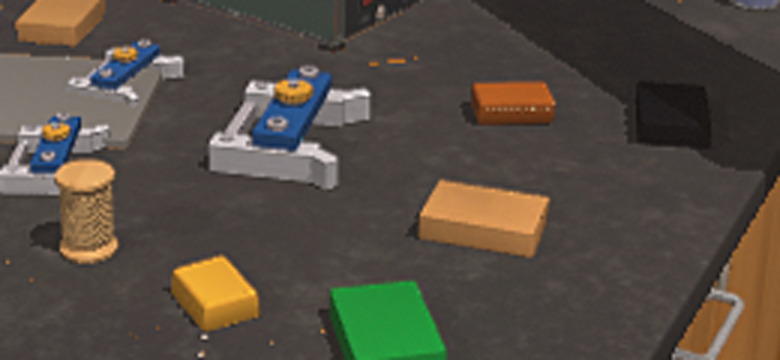

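Sizes check out: pad 82×58 seen against 80×56, bar 115×34 against 34 deep. In the bridge frame the pad is at x = -160 mm, y = +98 mm and about -5.6°, which is within the stated range. I'll close the fingers and push it sideways onto the channel's line.

```bash
cat >> h.py <<'E'
B=np.array([0.65252,0.23515]);A=np.radians(15.907)
U=np.array([np.cos(A),np.sin(A)]);V=np.array([-np.sin(A),np.cos(A)])
def W(x,y,z): return np.r_[B+x*U+y*V,z]
def Bf(p): d=np.asarray(p)[:2]-B; return np.array([d@U,d@V])
def down(yd):
    y=np.r_[yd,0];z=np.array([0,0,-1.]);return np.c_[np.cross(y,z),y,z]
def cork():
    im=env.snapshot("top");p=proj("top",W(CX[0],CX[1],.02))[0] if 0 else None
    return im
def best(p,dirs):
    o=[]
    for d in dirs:
        q=env.solve_ik(p,down(d))
        if q is not None:o.append((abs(q[5]),tuple(d)))
    print(o);return np.array(min(o)[1])
E
python3 - <<'E'
from h import *
env.grasp()
d=best(W(-.16,.165,.12),[U,-U]); R=down(d)
env.move_ptp(W(-.16,.165,.12),R)
print(env.move_linear(W(-.16,.165,.025),vel=.08,threshold=6))
s=env.state();print(s['t'],s['ee_pos'],Bf(s['ee_pos']),s['grip_width'],s['ft_force'])
cv2.imwrite("pics/a_top.png",cv2.resize(env.snapshot("top")[150:350,150:370],None,fx=3,fy=3));cv2.imwrite("pics/a_sc.png",cv2.resize(env.snapshot("scene")[140:340,180:440],None,fx=3,fy=3)[:600])
E
```

```text
[(np.float64(0.25913315387755453), (np.float64(0.9617078319390207), np.float64(0.2740767155143763))), (np.float64(2.8824594997122386), (np.float64(-0.9617078319390207), np.float64(-0.2740767155143763)))]
False
5.575 [0.45384845 0.35024677 0.02551029] [-0.15951865  0.16514071] 0.00013141448840769192 [ 0.1663475   0.50869495 -0.30531139]
```

View pics/a_sc.png

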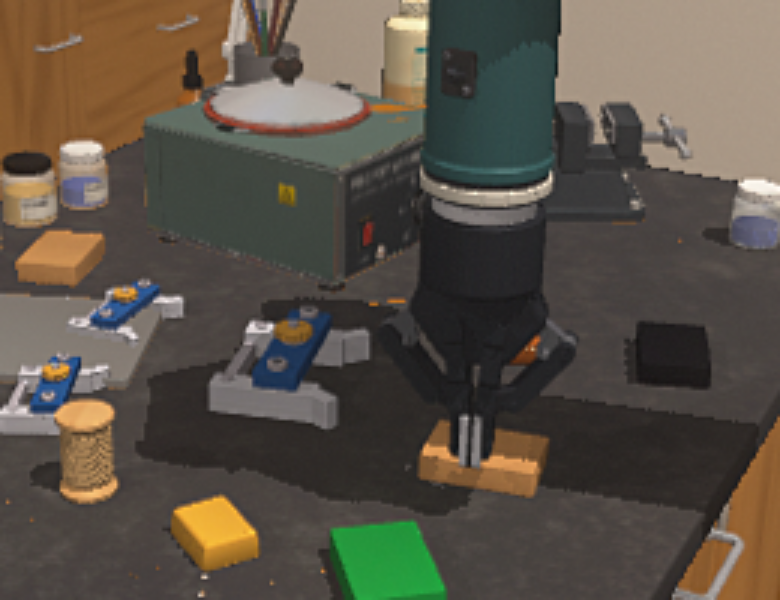

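Run:
```python
from h import *
p=env.state()['ee_pos']
for dz in (-.019,0,.02):
    q=p+[0,0,dz]; u=proj("scene",q)[0];print(dz,u,(u-[180,140])*3)
u=proj("top",p-[0,0,.019])[0];print((u-[150,150])*3)
print((proj("scene",W(-.16,.126,0))[0]-[180,140])*3)
```

```text
-0.019 [335.91068237 310.09297211] [467.73204712 510.27891634]
0 [336.346287   301.65478144] [469.03886101 484.96434431]
0.02 [336.81207225 292.63195564] [470.43621675 457.89586692]
[216.5994357  466.68080107]
[476.25665386 489.27834072]
```

View pics/a_top.png

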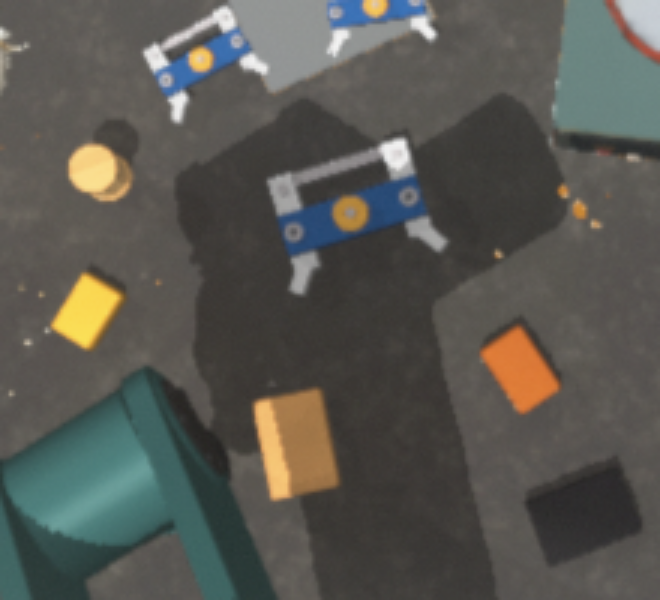

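Run:
```python
from h import *
im=env.snapshot("scene");cv2.imwrite("pics/z.png",cv2.resize(im[255:325,300:380],None,fx=8,fy=8,interpolation=cv2.INTER_NEAREST))
s=env.state();print(s['t'],s['ee_pos'],s['tcp_rot'].round(3))
print((proj("scene",s['ee_pos']+[0,0,-.019])[0]-[300,255])*8)
```

```text
5.725 [0.45379259 0.35019495 0.02553257] [[-0.274  0.962  0.001]
 [ 0.962  0.274  0.001]
 [ 0.     0.001 -1.   ]]
[287.49484594 440.81435184]
```

View pics/z.png

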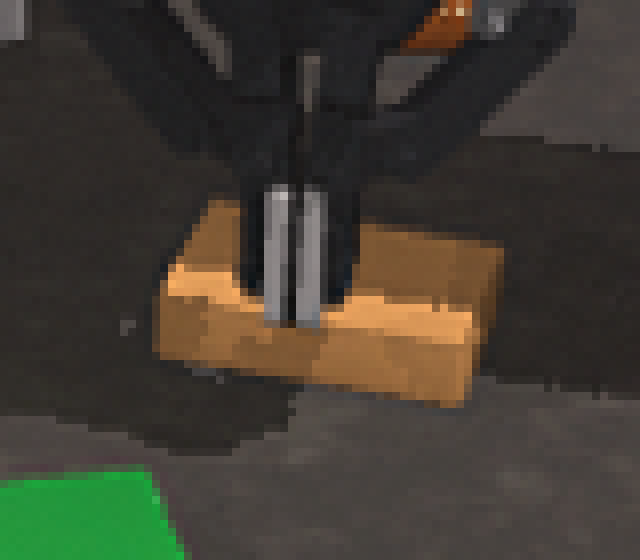

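The pad and bridge project where they should, but the fingertips appear about 15 px (≈30 mm) higher than the stated 19 mm tip offset puts them. I'll check this by touching the free worktop here, gently and with a force threshold.

Run:
```python
from h import *
px=np.array([300+292/8,255+322/8])
for z in (.006,.02,.03,.038): print(z,Bf(ray("scene",px,z)[0]))
f0=env.state()['ft_force']
r=env.move_linear(W(-.16,.165,.008),vel=.02,threshold=3)
s=env.state();print(r,s['t'],s['ee_pos'],s['ft_force']-f0)
im=env.snapshot("scene");cv2.imwrite("pics/z2.png",cv2.resize(im[255:325,300:380],None,fx=8,fy=8,interpolation=cv2.INTER_NEAREST))
```

```text
0.006 [-0.1521945   0.10573529]
0.02 [-0.15509834  0.13037628]
0.03 [-0.15717251  0.14797699]
0.038 [-0.15883185  0.16205756]
False 6.725 [0.45351149 0.35002365 0.0080578 ] [ 1.96477083 -0.14620047  0.33566035]
```

View pics/z2.png

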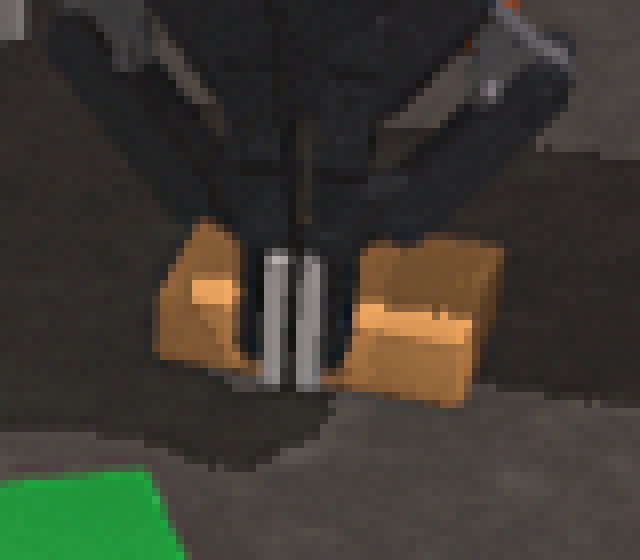

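Run:
```python
from h import *
f0=env.state()['ft_force']
r=env.move_linear(W(-.16,.165,-.020),vel=.02,threshold=3)
s=env.state();print(r,s['t'],s['ee_pos'],s['ft_force']-f0)
im=env.snapshot("scene");cv2.imwrite("pics/z3.png",cv2.resize(im[165:325,260:420],None,fx=5,fy=5,interpolation=cv2.INTER_NEAREST)[:600*2][-600:])
```

```text
True 7.95 [ 0.45333511  0.34991349 -0.01782348] [-1.2977139  -0.37843057  5.25365135]
```

View pics/z3.png

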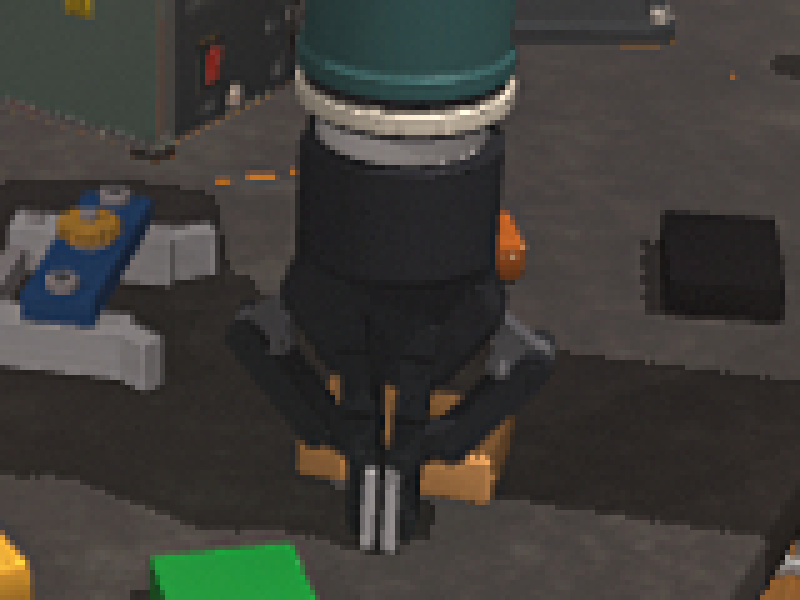

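Run:
```python
from h import *
print(Bf(ray("scene",[335.6,314.8],0.0)[0]), Bf(env.state()['ee_pos']))
r=env.move_linear(W(-.16,.165,-.012),vel=.05)
# push sideways
r=env.move_linear(W(-.16,.125,-.012),vel=.05,threshold=8);print(r)
s=env.state();print(r,s['t'],Bf(s['ee_pos']),s['ft_force'])
im=env.snapshot("scene");cv2.imwrite("pics/z4.png",cv2.resize(im[225:325,260:380],None,fx=6,fy=6,interpolation=cv2.INTER_NEAREST))
```

```text
[-0.16019807  0.17188712] [-0.16012585  0.16497776]
False
False 9.2333 [-0.15988435  0.12512632] [ 0.02400994 -0.76495749  0.17779335]
```

View pics/z4.png

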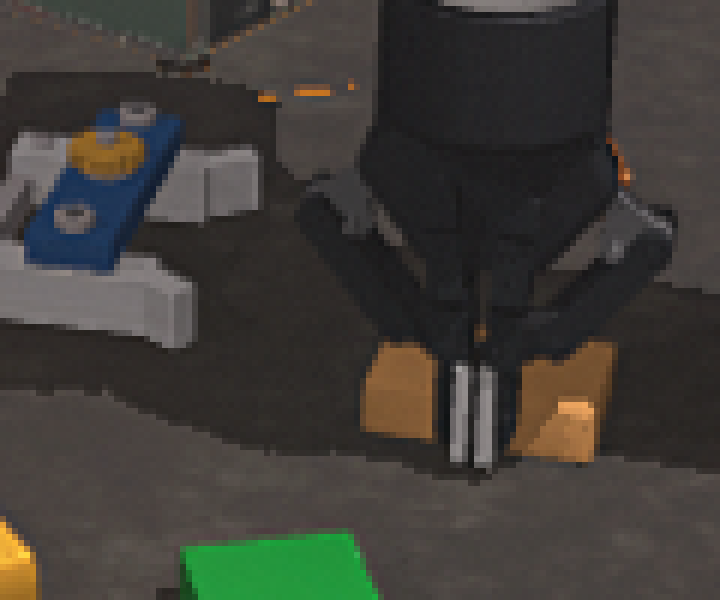

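The fingertip sits in front of the pad with light contact. Tip contact with the worktop is at TCP z = -18 mm, not +19 mm, so I'll go by what I measured. Next is the sideways push, stopping short of the centre line, then a look.

```bash
cat >> h.py <<'E'
def look(xb,yb,name):
    im=env.snapshot("top");n=tuple(int(v) for v in proj("top",W(xb,yb,.02))[0])
    c=blob(im,(6,50,60),(20,215,255),n,45);q=rect("top",c,.02)
    a=(q[3]-np.degrees(A)+90)%180-90
    print("pad",Bf(q[0]).round(4),"size",round(q[1],1),round(q[2],1),"ang",round(a,1))
    cv2.imwrite(f"pics/{name}.png",cv2.resize(im[150:350,150:370],None,fx=3,fy=3,interpolation=cv2.INTER_CUBIC))
E
python3 - <<'E'
from h import *
r=env.move_linear(W(-.16,.050,-.012),vel=.05,threshold=8)
s=env.state();print(r,s['t'],Bf(s['ee_pos']),s['ft_force'])
env.move_linear(W(-.16,.075,-.012),vel=.08);env.move_linear(W(-.16,.12,.10),vel=.15)
look(-.16,.01,"b_top")
im=env.snapshot("scene");cv2.imwrite("pics/b_sc.png",cv2.resize(im[200:340,200:440],None,fx=3,fy=3))
E
```

```text
False 10.9333 [-0.15998616  0.05019831] [-0.1725696  -0.24141551  0.81138306]
pad [-0.1574  0.0106] size 85.0 61.0 ang 0.2
```

View pics/b_top.png

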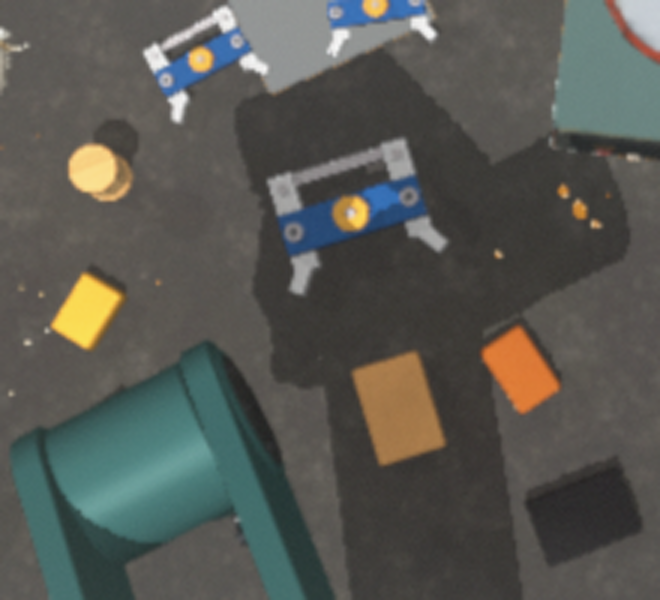

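View pics/b_sc.png

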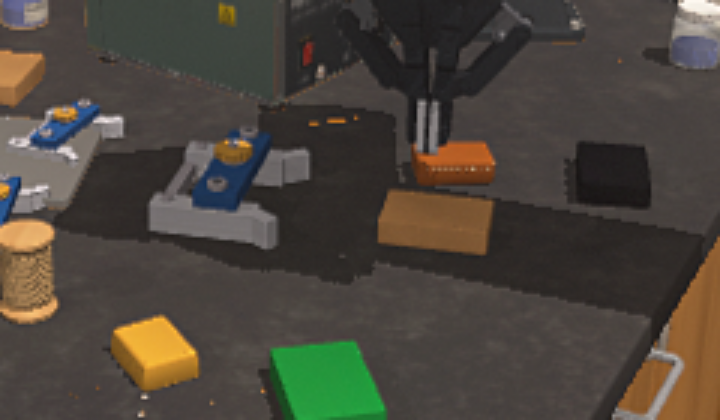

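Run:
```python
from h import *
env.move_linear(W(-.158,.075,-.012),vel=.15)
r=env.move_linear(W(-.158,.0395,-.012),vel=.04,threshold=8);print(r)
env.move_linear(W(-.158,.065,-.012),vel=.08);env.move_linear(W(-.158,.12,.10),vel=.15)
look(-.158,.0,"c_top")
d=best(W(-.24,0,.08),[V,-V]);env.move_ptp(W(-.24,0,.08),down(d))
env.move_linear(W(-.24,0,-.012),vel=.1,threshold=6)
s=env.state();print(s['t'],Bf(s['ee_pos']),s['ee_pos'][2],s['tcp_rot'].round(2))
look(-.158,.0,"d_top")
im=env.snapshot("scene");cv2.imwrite("pics/d_sc.png",cv2.resize(im[200:340,200:440],None,fx=3,fy=3))
```

```text
False
pad [-0.1572 -0.0003] size 84.6 60.7 ang -0.6
[(np.float64(1.618713034370569), (np.float64(-0.2740767155143763), np.float64(0.9617078319390207))), (np.float64(1.5228796192192249), (np.float64(0.2740767155143763), np.float64(-0.9617078319390207)))]
18.2333 [-2.39577043e-01  2.46656609e-05] -0.011662033941988864 [[ 0.96  0.27  0.  ]
 [ 0.27 -0.96  0.  ]
 [ 0.    0.   -1.  ]]
pad [-0.1567 -0.0006] size 83.5 61.0 ang -0.3
```

View pics/d_sc.png

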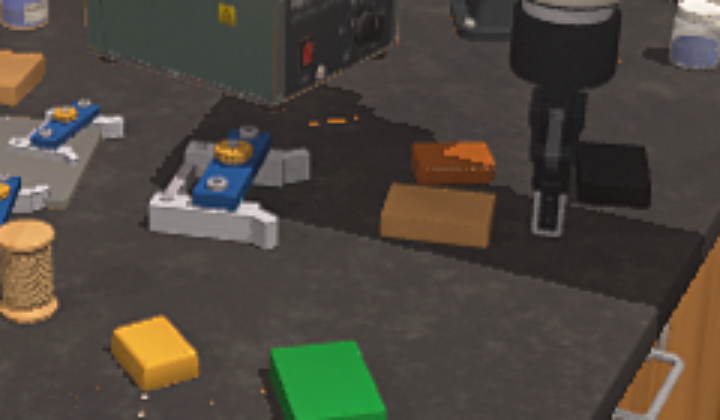

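View pics/d_top.png

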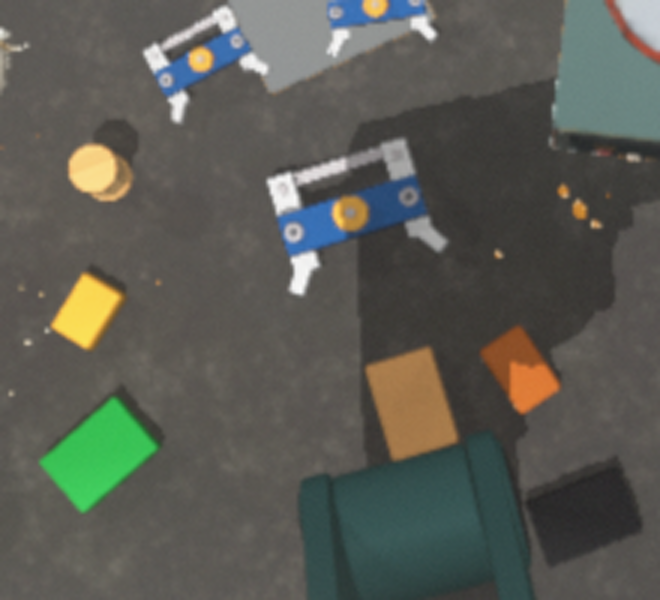

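The pad is centred and square, with the fingers behind it. Now the push into the mouth, in two stages.

Run:
```python
from h import *
r=env.move_linear(W(-.125,0,-.012),vel=.05,threshold=8)
s=env.state();print(r,s['t'],Bf(s['ee_pos']),s['ft_force'])
look(-.075,.0,"e_top")
im=env.snapshot("scene");cv2.imwrite("pics/e_sc.png",cv2.resize(im[200:340,200:440],None,fx=3,fy=3))
```

```text
False 20.7833 [-1.25080284e-01 -2.78126858e-05] [-0.32439209  0.12166283  0.89982352]
pad [-0.0382 -0.0004] size 58.1 15.6 ang 87.9
```

View pics/e_top.png

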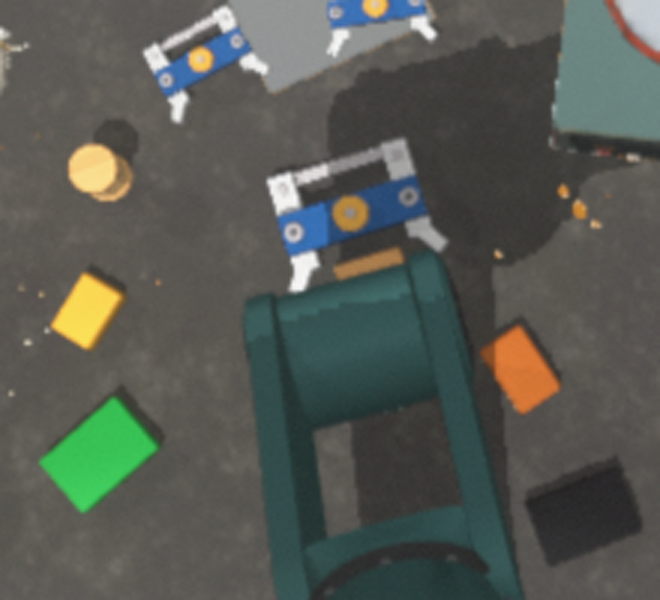

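View pics/e_sc.png

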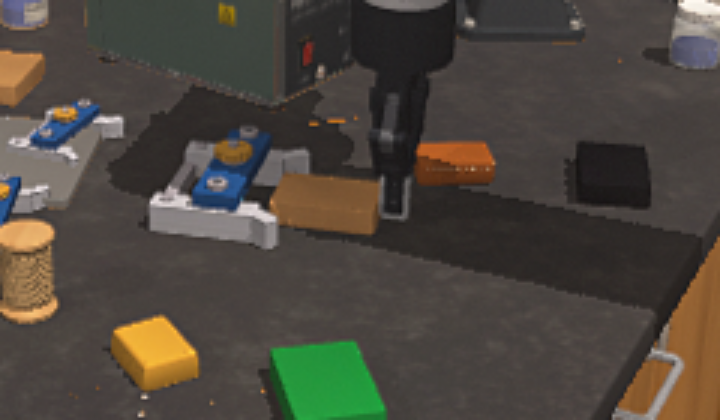

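Run:
```python
from h import *
r=env.move_linear(W(-.060,0,-.012),vel=.04,threshold=6)
s=env.state();print(r,s['t'],Bf(s['ee_pos']),s['ft_force'])
if not r:
    r=env.move_linear(W(-.044,0,-.012),vel=.01,threshold=4)
    s=env.state();print(r,s['t'],Bf(s['ee_pos']),s['ft_force'])
    env.move_linear(W(-.09,0,-.012),vel=.08)
    env.move_linear(W(-.14,0,.10),vel=.15)
    env.move_ptp(W(-.20,.0,.2),env.state()['tcp_rot'])
    print(env.state()['t'])
im=env.snapshot("top");cv2.imwrite("pics/f_top.png",cv2.resize(im[170:270,210:330],None,fx=6,fy=6,interpolation=cv2.INTER_CUBIC))
im=env.snapshot("scene");cv2.imwrite("pics/f_sc.png",cv2.resize(im[200:340,200:440],None,fx=3,fy=3))
```

```text
False 22.6583 [-6.01417122e-02  3.70937265e-05] [ 0.19171499 -0.11104737 -0.38348202]
True 23.6 [-5.23719083e-02  5.87183050e-05] [-0.33170266  0.66941061 -0.55559486]
25.725
```

View pics/f_top.png

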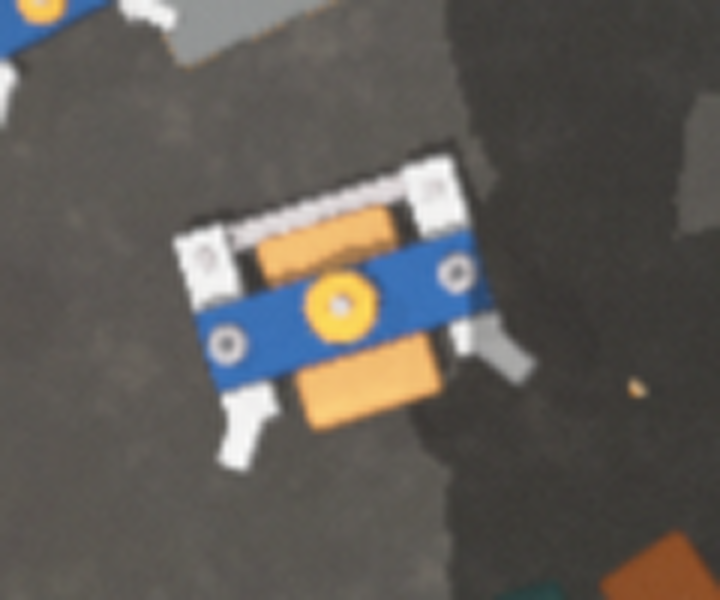

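View pics/f_sc.png

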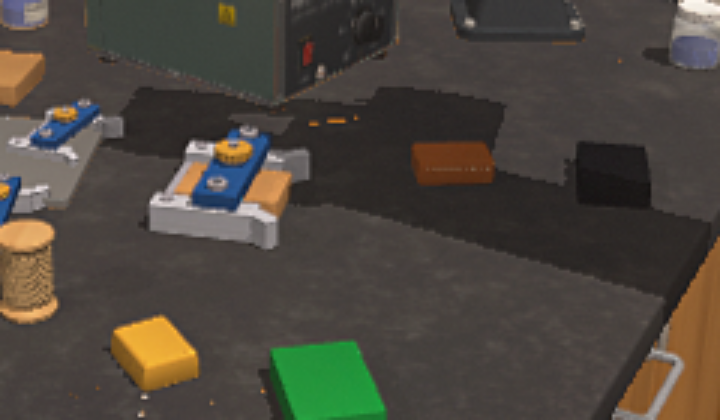

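The pad is under the bar with its far end at the stop. I'll measure it, and check that the other objects haven't moved.

Run:
```python
from h import *
im=env.snapshot("top");hsv=cv2.cvtColor(im,cv2.COLOR_BGR2HSV)
m=cv2.inRange(hsv,np.array((6,60,90)),np.array((20,200,255)))
ys,xs=np.nonzero(m);b=np.array([Bf(q) for q in ray("top",np.c_[xs,ys],.02)])
k=(abs(b[:,1])<.036)&(b[:,0]>-.05)&(b[:,0]<.05)&((b[:,0]<-.0195)|(b[:,0]>.0215));b=b[k]
f=b[b[:,0]<0];r=b[b[:,0]>0]
print("front",f.min(0),f.max(0),"rear",r.min(0),r.max(0))
for nm,g,sg in(("front edge",f,-1),("far edge",r,1)):
    P=[]
    for y in np.arange(-.022,.023,.004):
        s=g[abs(g[:,1]-y)<.003]
        if len(s):P.append((y,s[:,0].min() if sg<0 else s[:,0].max()))
    P=np.array(P);c=np.polyfit(P[:,0],P[:,1],1);print(nm,"x0",c[1],"slope",-c[0])
for nm,pt,lo,hi,z in [("leather",(323,272),(0,140,50),(13,255,255),.022),("wax",(178,252),(15,150,100),(30,255,255),.018),("bar",(266,220),(100,120,60),(125,255,255),.0375)]:
    print(nm,rect("top",blob(im,lo,hi,pt,40),z))
```

```text
front [-0.04310959 -0.02921408] [-0.01957137  0.02964351] rear [ 0.02155121 -0.02950646] [0.04043554 0.02974277]
front edge x0 -0.042285418424176976 slope 0.004830937741509303
far edge x0 0.03983159357141853 slope 0.006027049679813815
leather (array([0.52648419, 0.10428036]), 61.21875, 39.34255599975586, 32.25505447387695)
wax (array([0.5827149, 0.4516546]), 53.36701965332031, 39.49402618408203, 147.32427597045898)
bar (array([0.64350153, 0.26690182]), 50.4074821472168, 33.646934509277344, 109.1612663269043)
```

Run:
```python
from h import *
print(env.state()['t'],env.state()['ee_pos']);env.hand_in()
```

```text
25.875 [0.4599533  0.18024177 0.19852907]
the job is handed in; nothing more can be done
```

I pushed the cork pad into the largest bridge with closed fingertips and handed the job in at 25.9 s; no verdict was reported. The pad went sideways onto the channel's line, then lengthways under the bar until a 4 N force rise stopped the push at the stop bar. It was only ever pushed, never gripped or lifted.

**Final top-view check:**
- **Pad position:** about x = -1 mm and y = 0 mm in the bridge frame.
- **Squareness:** about 0.005 rad. The far edge read +39.8 mm, against the stop face at 40 mm.
- **Leather and wax blocks:** unmoved to within 0.2 mm.
- **Spool and jar:** I didn't re-measure them. The spool looks unmoved in the pictures, and the robot did not go near either.
- **Arm:** clear of everything at hand-in, about 0.2 m up.

**Checks that disagreed:**
- **Fingertip offset:** the tips touched the worktop with the TCP (tool point) reading z = -18 mm, although the stated offset implied +19 mm. The picture had shown this first, so I checked it with a gentle guarded touch and pushed at the height I measured.
- **Pad size:** the pad read a few mm too large while it lay in shadow.
- **Blue bar:** in the last picture its colour mask caught only part of the bar. I kept the bridge pose from the first, clean measurement.

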